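# Check the bisque jar with the infrared thermometer

## Robot

A 7-joint arm with a two-finger parallel gripper is mounted at the origin on the work surface. World frame = base frame: x ahead of the robot, y to its left, z up, the work surface at z = 0. Lengths are in m, angles in degrees, forces in N, time in s.
With the tool pointing down it reaches from about 0.4 to 0.85 m from the base axis. Payload 4.4 kg.
Tool frame: the origin (TCP) lies at the very end of the fingers, on their centre line; the grasp point (between the pads) lies 19 mm behind it; z points along the fingers, y is the direction in which the jaws open and shut (so a half turn about z gives the same grasp; the last joint's range is limited). The gripper opens to 94 mm and grips with 3 to 60 N. Pads are 16 mm wide; open, the fingers measure 119 mm over their backs; the gripper's body (75 mm by 177 mm) begins 78 mm behind the grasp point.
Start: joints at [59.427, 36.005, 2.206, 86.941, -1.547, 57.084, -1.146], TCP at [0.293, -0.58, 0.205] pointing down, gripper open.
Joint ranges: [-175.42, 175.42], [-21.48, 121.26], [-71.46, 75.88], [10.55, 141.38], [-63.04, 243.04], [13.31, 113.54], [-168.57, 168.57]. Speed limits (degrees/s): [147.25, 147.25, 180, 180, 180, 180, 180].

## Interface

Orientations are given as a 3x3 rotation matrix whose columns are the frame's x, y, z axes.
In Python, from station import env, grab_frame, look_for, regions_of gives the robot as it stands.
- The arm moves only by the shell command python3 -m crank 'ROWS' [FORCE]. ROWS is JSON, a list that holds one entry, the list of rows, each a list of 7 numbers: the shift along the world's x, y, z in m, then the turn, a rotation vector about the world's x, y, z in rad, then the gripper's target within -1 to 1 (shut at 1, half-way at 0, fully open at -1). In form: [[[dx, dy, dz, rx, ry, rz, claw], ...]]. A call has 1 to 10 rows; each row shifts and turns the commanded pose from where the row before left it; what a row does not reach is not made up. A row lasts 1/12 s, in which the tool goes at most 41.7 mm and 7.16 degrees, less where a joint would pass 70% of its speed; a pose out of reach is approached as far as the arm can. A call with a gripper value outside its range is refused whole. The fingers move at their own pace and stop on an object; FORCE is the grip in N (left out, the last holds). Time passes only in rows, so rows that do not move let the fingers close. It gives the time, the measured TCP pose, the force and the opening at its end, in the units of the state.
- env.observe(): the state, without advancing time (a new reading comes with each control period).
- grab_frame(name): name is "scene" or "side" or "wrist"; returns a dict with "pixels" (420x560x3 uint8, red, green, blue), "z_map" (420x560 float32, m along the optical axis (not along the pixel's ray), 0 where there is no reading), "vertical_fov" (degrees; the focal length in pixels is half the picture's height over the tangent of half this angle, whatever the lens; pixels are square), "cx", "cy" (the principal point, pixels), "D" ([k1, k2, p1, p2, k3] as OpenCV has them; the pictures are not rectified), "eye" and "orientation" of the camera in the world. Camera axes: x right, y up, looking along -z (the intrinsics and any distortion apply to the point x, -y, -z); pixel columns grow to the right and rows downward; lengths in m; the calibration is good to about 2 mm. A picture is of the moment at which its call begins.
- env.hand_in(): hands the job in, once; it reports no verdict.
Trained networks look in a picture, given as the dict that the camera call returned (one of the last four; its "shot" number tells which), for a name from the list of things; names that differ only in an ending like _2 or _b are one class to them, and where a whole thing is asked for, a point or a joint stands for the part that bears it (a point fixed in the world has none). Each returns a list of dicts, best first, with "score" (0 to 1); they miss things now and then, are a little off and sometimes report something else, mostly with a low value. They report only what shows in the picture. A call takes as long as a camera call. They do not tell look-alikes from the thing itself.
- look_for(picture, query): "at" ([x, y, z] in m, in the coordinates of the camera as it stood for that picture, good to about 4 mm: the middle of the surface that is visible of it).
- regions_of(picture, query): "mask" (420x560 bool, what is visible of it).
The state is a dict: "clock": time; "joints": joint angles; "joint_velocities": joint speeds; "joint_torque": joint torques, N m; "eef_pos": TCP position; "tcp_rot": TCP orientation; "contact_force": force on the tool from outside, world axes, zero at the start; "moment": the same for the moment, N m; "width": opening from 0.0 (shut) to 1.0 (fully open).
Only numpy, scipy, OpenCV 4.12 (cv2) and the standard library are available. Lean on these libraries where they do the work, as an engineer would, in place of code of your own. Each camera call takes 0.05 s, during which the arm holds its last target.

## Task

The pots are just out of the kiln: pick up the infrared thermometer from the plywood board, hold it level with its lens about 7 cm from the wall of the round-bellied jar, aimed at the middle of the jar at the height where it is widest, and keep it still there for two seconds so that it can take a reading. Then lay it flat, right way up, back on the board and let go. Do not touch the jar.

Things in the scene. Friction and masses are not known exactly. Their poses are not given: they have to be found in the camera images.
- thermometer: Stick infrared thermometer, 160 g, loose on the board: grey bar 130 long, 30 wide (grasp across this), 34 high, display on top, then a black round nose (35 long, 34 across) ending in the lens. Origin on the centre line at the balance point, 85 behind the lens, 80 from the tail, 17 above the underside; x out of the lens (at first away from the robot, within 35 degrees), y across, z up.
- jar: Round-bellied jar of unglazed pinkish clay, loose, 600 g, 145 high, round: foot 72 across, belly 116, mouth 88. Origin at the centre of its underside, z up. Beyond the board, in a row across the table, in any order with a narrow-necked vase (205 high, 94 across) and a straight-sided pot (165 high, 86 across) of the same clay.
- jar_belly (a point): The point on the jar's axis at the height of its widest part, 75 above its underside; the wall is 58 from this point all round. The thermometer's line of sight should pass through it; it may come from any side.
- board: Plain plywood board fixed to the table, 180 (its x) by 230 (its y), 6 thick, on which the thermometer lies; origin at the centre of its underside. A brush lies along x near the edge at the board's y = -75; the thermometer lies around y = +35.
Mind the look-alikes: they are no part of the job. Several things have the shape of the thermometer; the one meant has the colours described above.

How it is judged:
By the outcome, as a careful person would: the job done as asked, in the order asked, and still so for the second after the job is handed in, with the robot touching nothing.
It also fails if it takes over 48 s, if anything falls off the work surface, if the arm or the gripper's body presses on something with over 40 N, if the wrist force passes 120 N, or if a joint passes its speed limit or range.

## Working session

There is one attempt and no reset: what is moved stays moved. The work goes in short steps, Python scripts to look and compute and a shell command to move; the robot and the scene stay as the last step left them, time stands still between calls to the robot, and variables do not carry over. Pictures are saved under pics/ and viewed, and the job is handed in when it is done.

```bash
ls; mkdir -p pics; cat > h.py <<'E'
import numpy as np, cv2
from station import env, grab_frame, look_for, regions_of
def save(f,n): cv2.imwrite('pics/'+n, cv2.cvtColor(f["pixels"],cv2.COLOR_RGB2BGR))
def cloud(f, mask=None):
    z=f["z_map"]; H,W=z.shape
    fl=H/2/np.tan(np.radians(f["vertical_fov"])/2)
    K=np.array([[fl,0,f["cx"]],[0,fl,f["cy"]],[0,0,1]])
    m=(z>0) if mask is None else (z>0)&mask
    v,u=np.nonzero(m)
    p=cv2.undistortPoints(np.stack([u,v],1).astype(float)[:,None],K,np.array(f["D"],float)).reshape(-1,2)
    d=z[v,u]
    c=np.stack([p[:,0]*d,-p[:,1]*d,-d],1)
    return c@np.array(f["orientation"]).T+np.array(f["eye"]), u, v
def w(f,p): return np.array(f["orientation"])@np.array(p)+np.array(f["eye"])
E
python3 - <<'E'
from h import *
for n in ["scene","side","wrist"]:
    f=grab_frame(n); save(f,n+"0.png"); print(n,f["eye"])
    for q in ["thermometer","jar","board"]:
        for r in look_for(f,q)[:4]: print(q,round(r["score"],2),w(f,r["at"]).round(3))
print(env.observe())
E
```

```text
pics
scene [ 1.05923939 -0.16009129  1.04646819]
thermometer 0.92 [0.396 0.143 0.032]
thermometer 0.84 [ 0.499 -0.165  0.043]
thermometer 0.7 [ 0.268 -0.293  0.032]
jar 0.86 [0.719 0.013 0.123]
board 0.95 [ 0.476 -0.189  0.004]
side [0.40743398 0.6765725  0.84456579]
thermometer 0.71 [0.385 0.17  0.036]
thermometer 0.57 [ 0.476 -0.15   0.03 ]
jar 0.64 [0.692 0.046 0.113]
jar 0.59 [ 0.476 -0.148  0.033]
board 0.77 [ 0.462 -0.134  0.009]
wrist [ 0.36531862 -0.54364924  0.38468331]
thermometer 0.84 [ 0.281 -0.307  0.018]
{'clock': 0.6, 'joints': array([59.42685321, 36.00317909,  2.20515732, 86.9418778 , -1.54722861,
       57.08356415, -1.14668403]), 'joint_velocities': array([ 0.04000617, -0.10143023,  0.02250863,  0.05978463, -0.0312446 ,
       -0.07215504, -0.06756232]), 'joint_torque': array([-4.94179003e-04, -5.49310362e+01,  1.14219267e+00, -1.86864406e+01,
       -5.23989438e-02,  1.58761785e-02,  2.18263995e-05]), 'eef_pos': array([ 0.29313701, -0.58015356,  0.20548798]), 'tcp_rot': array([[ 8.92575480e-01,  4.50898004e-01,  5.12154784e-05],
       [ 4.50898005e-01, -8.92575481e-01,  6.37529507e-06],
       [ 4.85882881e-05,  1.74025249e-05, -9.99999999e-01]]), 'contact_force': array([-0.2239894 ,  0.56682979, -0.62358168]), 'moment': array([-0.10152154, -0.00171905,  0.0638271 ]), 'width': 1.0028003213817502}
```

View pics/scene0.png

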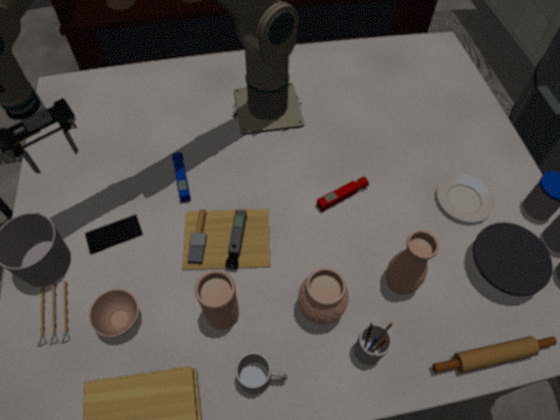

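View pics/side0.png

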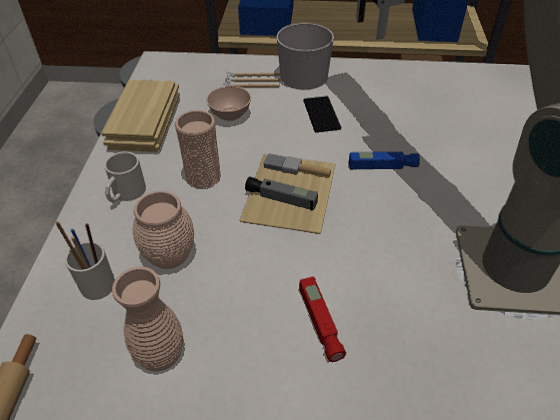

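The grey thermometer is on the board (scene px 237,238; side px 283,193). The red and blue ones are look-alikes. The jar is the middle pot (scene px 323,295; side px 164,232), with the pot to its right at (217,300) and the vase to its left at (407,262). Next I'll measure precisely.

```bash
python3 - <<'E'
from h import *
from scipy.optimize import least_squares
for n,pt in [("scene",(237,238)),("side",(283,193))]:
    f=grab_frame(n)
    for q in ["thermometer","jar","board"]:
        for r in regions_of(f,q)[:3]:
            m=r["mask"].astype(np.uint8); m=cv2.erode(m,np.ones((3,3)))>0 if q!="thermometer" else m>0
            if m.sum()<20: continue
            P,u,v=cloud(f,m)
            print(n,q,round(r["score"],2),m.sum(),"px",u.mean().round(),v.mean().round(),"med",np.median(P,0).round(3),"zmax",np.percentile(P[:,2],[2,50,98]).round(3))
            if q=="jar" and P[:,2].max()>.12:
                b=P[(P[:,2]>.04)&(P[:,2]<.11)]
                # belly circle fit
                b=P[(P[:,2]>.065)&(P[:,2]<.085)]
                s=least_squares(lambda c:np.hypot(b[:,0]-c[0],b[:,1]-c[1])-.058,[.71,.03],loss="soft_l1",f_scale=.003); print("  belly",s.x,len(b),np.abs(s.fun).mean())
                b=P[P[:,2]>.138]; print("  rim",cv2.minEnclosingCircle(b[:,:2].astype(np.float32)))
            if q=="thermometer" or q=="board":
                t=P
                if q=="thermometer": t=P[(P[:,2]>.03)]
                if len(t)>10: print("  rect",cv2.minAreaRect((t[:,:2]*1000).astype(np.float32)))
                if q=="thermometer" and len(t)>10:
                    c=t.mean(0);U,S,V=np.linalg.svd(t[:,:2]-c[:2],full_matrices=False); d=V[0]*np.sign(V[0,0]); a=(t[:,:2]-c[:2])@d; print("  axis deg",np.degrees(np.arctan2(d[1],d[0])).round(1),"c",c.round(3),"ends",(c[:2]+a.min()*d).round(3),(c[:2]+a.max()*d).round(3), "w",np.percentile((t[:,:2]-c[:2])@[-d[1],d[0]],[2,98]).round(3))
E
```

```text
scene thermometer 0.94 674 px 341.0 194.0 med [0.397 0.145 0.031] zmax [0.007 0.031 0.036]
  rect ((389.08624267578125, 152.12501525878906), (30.18501853942871, 163.08274841308594), 22.41996192932129)
  axis deg -67.5 c [0.393 0.143 0.033] ends [0.358 0.228] [0.421 0.077] w [-0.014  0.014]
scene thermometer 0.81 558 px 181.0 178.0 med [ 0.268 -0.295  0.031] zmax [0.001 0.031 0.036]
  rect ((251.64125061035156, -297.1067199707031), (165.66311645507812, 29.243560791015625), 4.662635803222656)
  axis deg 4.1 c [ 0.266 -0.296  0.033] ends [ 0.169 -0.303] [ 0.334 -0.291] w [-0.014  0.014]
scene thermometer 0.61 685 px 236.0 241.0 med [ 0.501 -0.163  0.037] zmax [0.01  0.037 0.043]
  rect ((490.16375732421875, -162.15472412109375), (28.93473243713379, 162.1615447998047), 73.4469223022461)
  axis deg -16.8 c [ 0.492 -0.162  0.038] ends [ 0.413 -0.138] [ 0.568 -0.185] w [-0.014  0.013]
scene jar 0.78 2067 px 323.0 296.0 med [0.72  0.011 0.118] zmax [0.064 0.118 0.146]
  belly [0.70327671 0.01840552] 155 0.000774637204138025
  rim ((0.7055875658988953, 0.016597498208284378), 0.043391160666942
[... 591 characters left out ...]
t ((484.2295837402344, -159.99761962890625), (34.97057342529297, 166.14483642578125), 73.59530639648438)
  axis deg -16.5 c [ 0.48  -0.155  0.039] ends [ 0.406 -0.133] [ 0.565 -0.18 ] w [-0.017  0.012]
side thermometer 0.67 1159 px 383.0 160.0 med [ 0.25  -0.285  0.029] zmax [0.003 0.029 0.038]
  rect ((247.33743286132812, -295.10137939453125), (165.6002960205078, 35.401668548583984), 4.507978439331055)
  axis deg 5.2 c [ 0.252 -0.291  0.034] ends [ 0.165 -0.299] [ 0.33  -0.284] w [-0.017  0.013]
side board 0.56 2887 px 289.0 202.0 med [ 0.463 -0.129  0.007] zmax [0.004 0.007 0.01 ]
  rect ((465.5401611328125, -182.99481201171875), (225.42250061035156, 173.97833251953125), 82.81449127197266)
```

```bash
python3 -m crank '[[[0.016,0.035,0,0,0,-0.063,-0.3],[0.016,0.035,0,0,0,-0.063,-0.3],[0.016,0.035,0,0,0,-0.063,-0.3],[0.016,0.035,0,0,0,-0.063,-0.3],[0.016,0.035,0,0,0,-0.063,-0.3],[0.016,0.035,0,0,0,-0.063,-0.3],[0.016,0.035,0,0,0,-0.063,-0.3],[0.016,0.035,0,0,0,-0.063,-0.3]]]' 20
python3 -m crank '[[[0.016,0.035,0,0,0,-0.063,-0.3],[0.016,0.035,0,0,0,-0.063,-0.3],[0.016,0.035,0,0,0,-0.063,-0.3],[0.016,0.035,0,0,0,-0.063,-0.3],[0,0,0,0,0,0,-0.3],[0,0,0,0,0,0,-0.3]]]'
python3 - <<'E'
from h import *
s=env.observe(); R=s["tcp_rot"]; print(s["eef_pos"],np.degrees(np.arctan2(R[1,0],R[0,0])),s["joints"].round(0))
f=grab_frame("wrist"); save(f,"wrist1.png")
for q in ["thermometer","jar","board"]:
    for r in regions_of(f,q)[:2]:
        P,u,v=cloud(f,r["mask"]>0)
        print(q,round(r["score"],2),len(P),np.median(P,0).round(3))
        t=P[P[:,2]>.03] if q!="board" else P
        if len(t)>10: print(cv2.minAreaRect((t[:,:2]*1000).astype(np.float32)), t[:,2].max())
f=grab_frame("side")
P,u,v=cloud(f); 
m=(abs(u-164)<35)&(P[:,2]>.068)&(P[:,2]<.082)&(np.hypot(P[:,0]-.7,P[:,1]-.02)<.07)
b=P[m]
from scipy.optimize import least_squares
s=least_squares(lambda c:np.hypot(b[:,0]-c[0],b[:,1]-c[1])-.058,[.7,.02],loss="soft_l1",f_scale=.003); print(s.x,len(b),abs(s.fun).mean())
m=(P[:,2]>.138)&(np.hypot(P[:,0]-.7,P[:,1]-.02)<.07); print(cv2.minEnclosingCircle(P[m][:,:2].astype(np.float32)),P[m][:,2].max())
E
```

```text
clock: 1.67
eef_pos: [0.4217, -0.2985, 0.2057]
tcp_rot: [[0.999, -0.04, 0.001], [-0.04, -0.999, -0.0], [0.001, 0.0, -1.0]]
contact_force: [-0.0, 0.6, -0.4]
width: 0.647
clock: 2.17
eef_pos: [0.4863, -0.1573, 0.2055]
tcp_rot: [[0.961, -0.278, 0.0], [-0.278, -0.961, 0.001], [0.0, -0.001, -1.0]]
contact_force: [-0.7, -0.6, 0.2]
width: 0.649
[ 0.48628888 -0.15731547  0.20545354] -16.13255812302509 [  6.  25.  13. 109.  -8.  47. -83.]
thermometer 0.82 1265 [ 0.321 -0.29   0.032]
((310.9096984863281, -291.25225830078125), (38.24662399291992, 31.476579666137695), 2.884873151779175) 0.03621157052501289
thermometer 0.72 4610 [ 0.49  -0.166  0.04 ]
((483.169189453125, -163.50595092773438), (30.693378448486328, 164.4298858642578), 73.40315246582031) 0.04324125474057405
jar 0.92 5562 [ 0.662 -0.021  0.085]
((660.3139038085938, -8.893146514892578), (24.83684730529785, 86.56621551513672), 36.858280181884766) 0.11688333771375925
board 0.62 24180 [ 0.475 -0.189  0.006]
((463.7132568359375, -189.45899963378906), (234.58511352539062, 184.22386169433594), 82.72763061523438) 0.20750886191135637
[0.70226046 0.01769534] 292 0.000966101080440354
((0.701257586479187, 0.01798725128173828), 0.04531019926071167) 0.14874923302669707
```

View pics/wrist1.png

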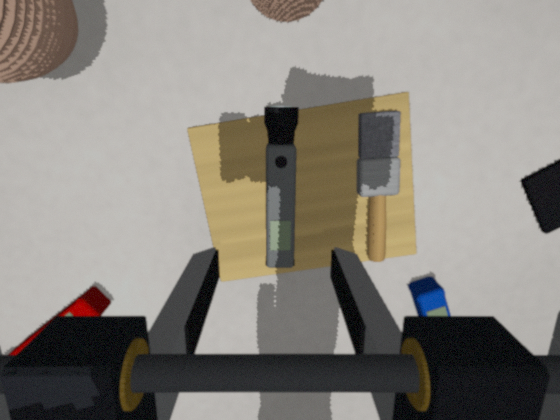

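The thermometer (nose up at px 282,125, body to 281,265) lies between the fingers, clear of the brush (378,150). The three cameras agree to within 4 mm. Descending.

```bash
python3 -m crank '[[[-0.004,-0.004,-0.03,0,0,-0.008,-0.3],[0,0,-0.035,0,0,0,-0.3],[0,0,-0.035,0,0,0,-0.3],[0,0,-0.03,0,0,0,-0.3],[0,0,-0.02,0,0,0,-0.3],[0,0,-0.02,0,0,0,-0.3],[0,0,-0.015,0,0,0,-0.3],[0,0,-0.01,0,0,0,-0.3],[0,0,0,0,0,0,-0.3],[0,0,0,0,0,0,-0.3]]]'
python3 - <<'E'
from h import *
f=grab_frame("wrist"); save(f,"wrist2.png")
E
```

```text
clock: 3.25
eef_pos: [0.4808, -0.165, 0.0105]
tcp_rot: [[0.956, -0.293, -0.0], [-0.293, -0.956, -0.0], [-0.0, 0.0, -1.0]]
contact_force: [-0.1, -0.7, 0.8]
width: 0.647
```

View pics/wrist2.png

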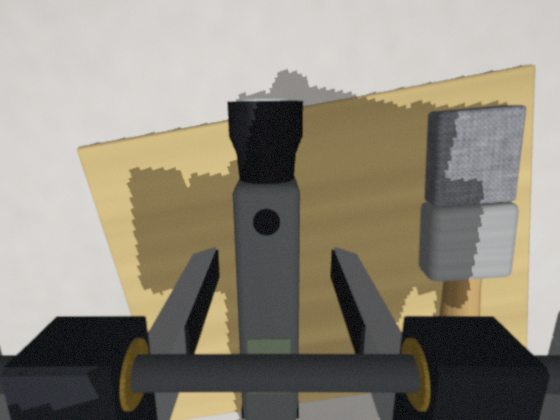

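The fingers straddle the bar (cols 235–299, finger mid 275), about 3 mm off, so I'll centre them and close.

```bash
python3 -m crank '[[[0.001,0.003,0,0,0,0,-0.3],[0,0,0,0,0,0,1],[0,0,0,0,0,0,1],[0,0,0,0,0,0,1],[0,0,0,0,0,0,1],[0,0,0,0,0,0,1],[0,0,0,0,0,0,1],[0,0,0,0,0,0,1]]]' 25
python3 -m crank '[[[0,0,0.01,0,0,0,1],[0,0,0.02,0,0,0,1],[0,0,0.03,0,0,0,1],[0,0,0.03,0,0,0,1],[0,0,0,0,0,0,1],[0,0,0,0,0,0,1]]]'
python3 - <<'E'
from h import *
s=env.observe();print(s["moment"])
f=grab_frame("wrist"); save(f,"wrist3.png")
f=grab_frame("side"); save(f,"side3.png")
E
```

```text
clock: 3.97
eef_pos: [0.4822, -0.1614, 0.0107]
tcp_rot: [[0.956, -0.292, 0.0], [-0.292, -0.956, -0.0], [0.0, 0.0, -1.0]]
contact_force: [-0.4, -0.8, 2.9]
width: 0.319
clock: 4.47
eef_pos: [0.4832, -0.1613, 0.1021]
tcp_rot: [[0.956, -0.292, 0.003], [-0.292, -0.956, -0.001], [0.004, -0.0, -1.0]]
contact_force: [-0.2, -0.4, -1.7]
width: 0.317
[0.03863671 0.0711917  0.04341212]
```

View pics/wrist3.png

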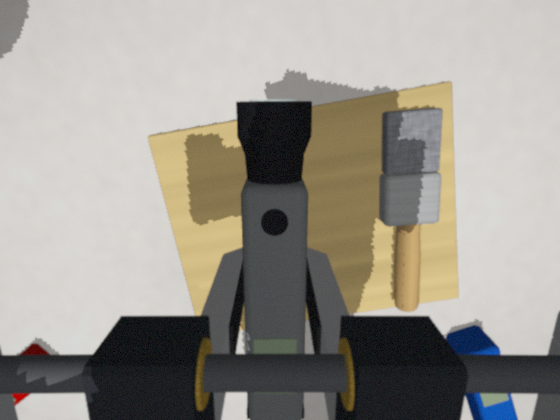

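View pics/side3.png

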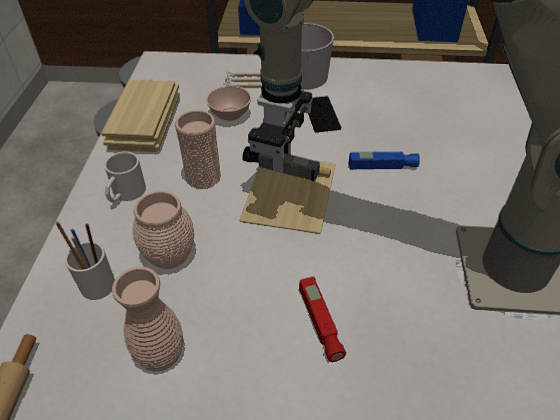

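```bash
cat > t.py <<'E'
from h import *
s=env.observe(); R=s["tcp_rot"]; p=s["eef_pos"]
for n in ["wrist","scene","side"]:
    f=grab_frame(n)
    P,u,v=cloud(f)
    Q=(P-p)@R   # tool frame: z down
    m=(abs(Q[:,1])<.022)&(Q[:,2]>-.045)&(Q[:,2]<.01)&(Q[:,0]>-.1)&(Q[:,0]<.11)
    q=Q[m]
    if n=="wrist":
        m2=(q[:,0]>.025)&(q[:,0]<.045)|(q[:,0]<-.0)&(q[:,0]>-.07)
    print(n,len(q),"x range",np.percentile(q[:,0],[0.5,99.5]).round(4))
    nose=q[q[:,0]>.06]; 
    if len(nose)>10: print("  nose xmax",nose[:,0].max().round(4),"ymid",((np.percentile(nose[:,1],1)+np.percentile(nose[:,1],99))/2).round(4),"ztop",np.percentile(nose[:,2],2).round(4))
    for a,b in [(-.08,-.06),(-.06,-.03),(.015,.03),(.03,.045),(.05,.07),(.07,.085)]:
        k=q[(q[:,0]>a)&(q[:,0]<b)]
        if len(k)>10: print("  ",a,b,"ztop pct10",np.percentile(k[:,2],10).round(4),"y",np.percentile(k[:,1],[2,98]).round(4),len(k))
print(p)
E
python3 t.py
```

```text
wrist 19194 x range [-0.0765  0.0832]
  nose xmax 0.084 ymid 0.001 ztop -0.0298
   -0.08 -0.06 ztop pct10 -0.0299 y [-0.0128  0.0159] 1503
   -0.06 -0.03 ztop pct10 -0.0306 y [-0.0129  0.0161] 635
   0.015 0.03 ztop pct10 -0.0303 y [-0.013   0.0153] 1979
   0.03 0.045 ztop pct10 -0.0308 y [-0.0131  0.0153] 2227
   0.05 0.07 ztop pct10 -0.0279 y [-0.0128  0.015 ] 2756
   0.07 0.085 ztop pct10 -0.0292 y [-0.0146  0.0167] 2563
scene 626 x range [-0.0372  0.0887]
  nose xmax 0.0895 ymid -0.002 ztop -0.0284
   -0.06 -0.03 ztop pct10 -0.0299 y [-0.     0.014] 18
   0.015 0.03 ztop pct10 -0.0287 y [-0.0163  0.0129] 76
   0.03 0.045 ztop pct10 -0.0293 y [-0.0166  0.0123] 77
   0.05 0.07 ztop pct10 -0.0259 y [-0.0152  0.0105] 88
   0.07 0.085 ztop pct10 -0.0277 y [-0.0179  0.0135] 76
side 1182 x range [-0.0813  0.0836]
  nose xmax 0.0852 ymid -0.0069 ztop -0.0299
   -0.08 -0.06 ztop pct10 -0.0306 y [-0.0176  0.0123] 194
   -0.06 -0.03 ztop pct10 -0.0311 y [-0.0177  0.0107] 280
   0.015 0.03 ztop pct10 -0.0288 y [-0.0179 -0.0072] 92
   0.03 0.045 ztop pct10 -0.0296 y [-0.0177 -0.0075] 88
   0.05 0.07 ztop pct10 -0.0257 y [-0.0194 -0.0031] 107
   0.07 0.085 ztop pct10 -0.029 y [-0.0191  0.0055] 87
[ 0.48138505 -0.16068754  0.10002838]
```

```bash
python3 -m crank '[[[0.001,0.015,0,0,0,0.025,1],[0.001,0.022,0,0,0,0.037,1],[0.001,0.025,0,0,0,0.04,1],[0.001,0.025,-0.005,0,0,0.04,1],[0.001,0.025,-0.008,0,0,0.04,1],[0.001,0.025,-0.01,0,0,0.04,1],[0.001,0.022,-0.008,0,0,0.04,1],[0.001,0.015,-0.005,0,0,0.025,1],[0,0.005,-0.002,0,0,0.01,1],[0,0,0,0,0,0,1]]]'
python3 -m crank '[[[0,0,0,0,0,0,1],[0,0,0,0,0,0,1]]]'
python3 t.py
cat > j.py <<'E'
from h import *
from scipy.optimize import least_squares
s=env.observe(); R=s["tcp_rot"]; p=s["eef_pos"]; print(p,R.round(4).tolist())
for n in ["scene","side","wrist"]:
    f=grab_frame(n); save(f,n+"4.png"); P,u,v=cloud(f)
    b=P[(P[:,2]>.066)&(P[:,2]<.084)&(np.hypot(P[:,0]-.703,P[:,1]-.018)<.07)]
    if len(b)<20: print(n,len(b)); continue
    r=least_squares(lambda c:np.hypot(b[:,0]-c[0],b[:,1]-c[1])-.058,[.7,.02],loss="soft_l1",f_scale=.003)
    rel=(np.r_[r.x,.075]-p)@R
    print(n,"jar",r.x.round(4),len(b),abs(r.fun).mean().round(4),"in tool",rel.round(4))
E
python3 j.py
```

```text
clock: 5.55
eef_pos: [0.4893, 0.0191, 0.0614]
tcp_rot: [[1.0, 0.003, -0.002], [0.003, -1.0, 0.0], [-0.002, -0.0, -1.0]]
contact_force: [-0.6, -1.0, -1.9]
width: 0.316
clock: 5.72
eef_pos: [0.4902, 0.0161, 0.0626]
tcp_rot: [[1.0, -0.002, 0.0], [-0.002, -1.0, -0.001], [0.0, 0.001, -1.0]]
contact_force: [0.2, 0.6, -1.8]
width: 0.318
wrist 19194 x range [-0.077   0.0828]
  nose xmax 0.0837 ymid 0.0006 ztop -0.0298
   -0.08 -0.06 ztop pct10 -0.0299 y [-0.0132  0.0154] 1511
   -0.06 -0.03 ztop pct10 -0.0305 y [-0.0134  0.0156] 648
   0.015 0.03 ztop pct10 -0.0303 y [-0.0135  0.0149] 1994
   0.03 0.045 ztop pct10 -0.0308 y [-0.0135  0.0149] 2215
   0.05 0.07 ztop pct10 -0.0279 y [-0.0134  0.0145] 2794
   0.07 0.085 ztop pct10 -0.0292 y [-0.0151  0.0163] 2502
scene 574 x range [-0.0362  0.0888]
  nose xmax 0.0894 ymid -0.0005 ztop -0.03
   -0.06 -0.03 ztop pct10 -0.0301 y [-0.0151 -0.0018] 14
   0.015 0.03 ztop pct10 -0.0305 y [-0.0145  0.0145] 68
   0.03 0.045 ztop pct10 -0.0305 y [-0.0139  0.0146] 71
   0.05 0.07 ztop pct10 -0.0268 y [-0.0128  0.0129] 86
   0.07 0.085 ztop pct10 -0.0287 y [-0.0166  0.0156] 75
side 1093 x range [-0.08    0.0835]
  nose xmax 0.0844 ymid -0.0056 ztop -0.0315
   -0.08 -0.06 ztop pct10 -0.0318 y [-0.0179  0.0118] 221
   -0.06 -0.03 ztop pct10 -0.0324 y [-0.0174  0.0112] 337
   0.015 0.03 ztop pct10 -0.0201 y [-0.0179 -0.0136] 64
   0.03 0.045 ztop pct10 -0.0201 y [-0.0181 -0.014 ] 54
   0.05 0.07 ztop pct10 -0.0279 y [-0.017   0.0066] 155
   0.07 0.085 ztop pct10 -0.0304 y [-0.0193  0.0079] 128
[0.49018211 0.0160953  0.06256095]
[0.49032586 0.0165289  0.06278879] [[1.0, -0.0015, 0.0006], [-0.0015, -1.0, -0.0005], [0.0006, 0.0005, -1.0]]
scene jar [0.7032 0.0182] 155 0.0007 in tool [ 0.2129 -0.0019 -0.0121]
side jar [0.7022 0.0176] 364 0.0009 in tool [ 0.2119 -0.0014 -0.0121]
wrist 0
```

```bash
python3 -m crank '[[[-0.001,0.001,0,0,0,0,1],[0,0,0,0,0,0,1],[0,0,0,0,0,0,1],[0,0,0,0,0,0,1],[0,0,0,0,0,0,1],[0,0,0,0,0,0,1],[0,0,0,0,0,0,1],[0,0,0,0,0,0,1],[0,0,0,0,0,0,1],[0,0,0,0,0,0,1]]]'; python3 j.py
```

```text
clock: 6.85
eef_pos: [0.4891, 0.0188, 0.0625]
tcp_rot: [[1.0, 0.001, -0.0], [0.001, -1.0, -0.0], [-0.0, 0.0, -1.0]]
contact_force: [-0.1, 0.9, -1.7]
width: 0.316
[0.48910874 0.0188156  0.0624642 ] [[1.0, 0.0007, -0.0], [0.0007, -1.0, -0.0], [-0.0, 0.0, -1.0]]
scene jar [0.7032 0.0182] 151 0.0007 in tool [ 0.2141  0.0008 -0.0125]
side jar [0.7023 0.0175] 368 0.0009 in tool [ 0.2132  0.0015 -0.0125]
wrist 0
```

View pics/scene4.png

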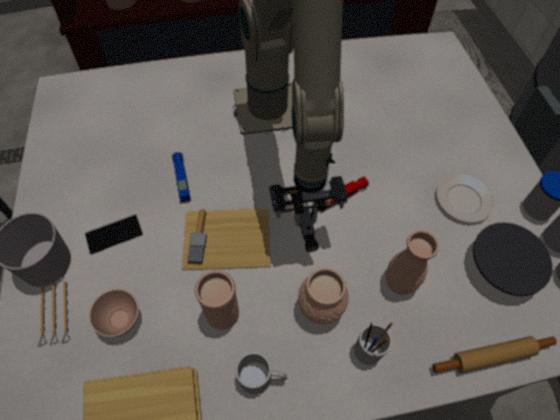

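View pics/wrist4.png

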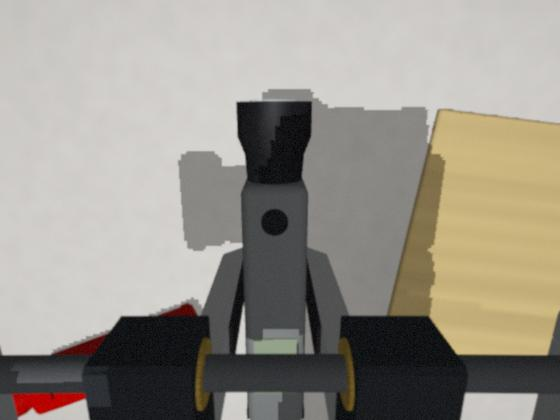

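View pics/side4.png

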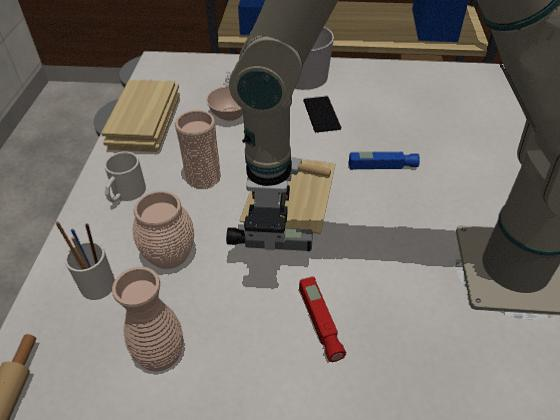

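The thermometer is level, with its lens about 7 cm from the jar wall and pointing at it (scene: lens at 311,245, jar 323,295; side: lens at 230,236, jar 164,232). Holding still.

```bash
for i in 1 2 3; do python3 -m crank '[[[0,0,0,0,0,0,1],[0,0,0,0,0,0,1],[0,0,0,0,0,0,1],[0,0,0,0,0,0,1],[0,0,0,0,0,0,1],[0,0,0,0,0,0,1],[0,0,0,0,0,0,1],[0,0,0,0,0,0,1],[0,0,0,0,0,0,1],[0,0,0,0,0,0,1]]]'; done; python3 t.py | grep -A1 -E "wrist|scene|side"; python3 j.py
```

```text
clock: 7.83
eef_pos: [0.4891, 0.0188, 0.0625]
tcp_rot: [[1.0, 0.001, -0.0], [0.001, -1.0, -0.0], [-0.0, 0.0, -1.0]]
contact_force: [0.8, -0.5, -2.1]
width: 0.319
clock: 8.67
eef_pos: [0.4891, 0.0188, 0.0625]
tcp_rot: [[1.0, 0.001, 0.0], [0.001, -1.0, -0.0], [0.0, 0.0, -1.0]]
contact_force: [-0.1, 0.2, -2.1]
width: 0.32
clock: 9.5
eef_pos: [0.4892, 0.0188, 0.0625]
tcp_rot: [[1.0, 0.001, 0.0], [0.001, -1.0, -0.0], [0.0, 0.0, -1.0]]
contact_force: [-0.3, 0.4, -1.6]
width: 0.317
wrist 19198 x range [-0.0768  0.0828]
  nose xmax 0.0837 ymid 0.0006 ztop -0.0298
--
scene 576 x range [-0.0361  0.0886]
  nose xmax 0.0892 ymid -0.0002 ztop -0.0295
--
side 1098 x range [-0.08    0.0839]
  nose xmax 0.0846 ymid -0.0047 ztop -0.031
[0.48914889 0.01883384 0.06249171] [[1.0, 0.0008, 0.0001], [0.0008, -1.0, -0.0], [0.0001, 0.0, -1.0]]
scene jar [0.7032 0.0181] 156 0.0007 in tool [ 0.2141  0.0009 -0.0125]
side jar [0.7022 0.0176] 373 0.0009 in tool [ 0.2131  0.0014 -0.0125]
wrist 0
```

The hold is done: 2.6 s with no drift. Next I carry it back, aiming about 1 cm nearer the robot so the nose rests fully on the board.

```bash
python3 -m crank '[[[-0.002,-0.01,0.008,0,0,-0.015,1],[-0.002,-0.02,0.01,0,0,-0.035,1],[-0.002,-0.025,0.01,0,0,-0.045,1],[-0.003,-0.027,0.01,0,0,-0.045,1],[-0.002,-0.027,0,0,0,-0.045,1],[-0.002,-0.025,0,0,0,-0.045,1],[-0.002,-0.023,0,0,0,-0.035,1],[-0.002,-0.015,0,0,0,-0.02,1],[0,-0.005,0,0,0,-0.01,1],[0,0,0,0,0,0,1]]]'
python3 -m crank '[[[0,0,0,0,0,0,1],[0,0,0,0,0,0,1],[0,0,0,0,0,0,1]]]'
```

```text
clock: 10.63
eef_pos: [0.4717, -0.1601, 0.1009]
tcp_rot: [[0.956, -0.294, 0.0], [-0.294, -0.956, -0.001], [0.001, 0.001, -1.0]]
contact_force: [-0.3, 0.5, -2.7]
width: 0.318
clock: 10.88
eef_pos: [0.4723, -0.1567, 0.1005]
tcp_rot: [[0.958, -0.288, -0.0], [-0.288, -0.958, 0.001], [-0.0, -0.001, -1.0]]
contact_force: [-0.1, -0.5, -1.2]
width: 0.319
```

Lower from 0.1005 to about 0.011.

```bash
python3 -m crank '[[[0,0,-0.02,0,0,0,1],[0,0,-0.025,0,0,0,1],[0,0,-0.02,0,0,0,1],[0,0,-0.01,0,0,0,1],[0,0,-0.006,0,0,0,1],[0,0,-0.004,0,0,0,1],[0,0,-0.003,0,0,0,1],[0,0,-0.001,0,0,0,1],[0,0,0,0,0,0,1],[0,0,0,0,0,0,1]]]'
python3 -m crank '[[[0,0,0,0,0,0,1],[0,0,0,0,0,0,1]]]'
```

```text
clock: 11.72
eef_pos: [0.4726, -0.1583, 0.0121]
tcp_rot: [[0.957, -0.29, 0.001], [-0.29, -0.957, -0.0], [0.001, 0.0, -1.0]]
contact_force: [0.1, 0.6, -2.5]
width: 0.317
clock: 11.88
eef_pos: [0.4725, -0.1583, 0.0119]
tcp_rot: [[0.957, -0.29, 0.001], [-0.29, -0.957, -0.0], [0.001, -0.0, -1.0]]
contact_force: [0.0, -0.4, -1.5]
width: 0.315
```

```bash
python3 -m crank '[[[0,0,-0.001,0,0,0,1],[0,0,0,0,0,0,1],[0,0,0,0,0,0,1],[0,0,0,0,0,0,1]]]'
```

```text
clock: 12.22
eef_pos: [0.4724, -0.1583, 0.0107]
tcp_rot: [[0.957, -0.29, 0.001], [-0.29, -0.957, -0.0], [0.001, 0.0, -1.0]]
contact_force: [0.6, 0.1, 1.6]
width: 0.318
```

Contact: the force went from -1.6 (the thermometer's weight) to +1.6 N. Release with a partial opening, then go up.

```bash
python3 -m crank '[[[0,0,0,0,0,0,-0.3],[0,0,0,0,0,0,-0.3],[0,0,0,0,0,0,-0.3],[0,0,0,0,0,0,-0.3],[0,0,0,0,0,0,-0.3],[0,0,0,0,0,0,-0.3]]]'
python3 -m crank '[[[0,0,0.01,0,0,0,-0.3],[0,0,0.025,0,0,0,-0.3],[0,0,0.035,0,0,0,-0.3],[0,0,0.035,0,0,0,-0.3],[0,0,0.035,0,0,0,-0.3],[0,0,0.035,0,0,0,-0.3],[0,0,0,0,0,0,-0.3],[0,0,0,0,0,0,-0.3]]]'
python3 - <<'E'
from h import *
for n in ["wrist","side"]:
    f=grab_frame(n); save(f,n+"5.png")
    for r in regions_of(f,"thermometer")[:4]:
        P,u,v=cloud(f,r["mask"]>0); t=P[P[:,2]>.03]
        if len(t)>10: print(n,cv2.minAreaRect((t[:,:2]*1000).astype(np.float32)),np.percentile(P[:,2],95))
E
python3 j.py
```

```text
clock: 12.72
eef_pos: [0.4721, -0.1582, 0.0105]
tcp_rot: [[0.957, -0.29, -0.0], [-0.29, -0.957, 0.0], [-0.0, 0.0, -1.0]]
contact_force: [-0.4, 0.2, -0.4]
width: 0.649
clock: 13.38
eef_pos: [0.4735, -0.1585, 0.188]
tcp_rot: [[0.957, -0.29, 0.005], [-0.29, -0.957, -0.001], [0.005, -0.001, -1.0]]
contact_force: [-0.4, 0.1, -0.7]
width: 0.65
wrist ((310.2288513183594, -291.7851257324219), (39.60213088989258, 30.284242630004883), 3.60613751411438) 0.035113950641725
wrist ((473.4375, -159.87335205078125), (30.921266555786133, 164.4271240234375), 73.50111389160156) 0.04139123210484317
wrist ((440.4436950683594, 24.057769775390625), (29.6724796295166, 323.9615173339844), 23.680822372436523) 0.03485475883622759
side ((474.6358642578125, -157.2828369140625), (37.20992660522461, 166.12887573242188), 74.29847717285156) 0.042903714351899366
side ((247.07699584960938, -293.57403564453125), (166.23477172851562, 35.14528274536133), 5.824650764465332) 0.03711503867907641
side ((385.22442626953125, 153.91848754882812), (30.590028762817383, 168.1148681640625), 21.742475509643555) 0.036923271527626166
[ 0.47104957 -0.15778224  0.18434324] [[0.957, -0.29, -0.0026], [-0.29, -0.957, 0.0007], [-0.0027, 0.0, -1.0]]
scene jar [0.7032 0.0182] 155 0.0007 in tool [ 0.1715 -0.2358  0.1089]
side jar [0.7023 0.0176] 362 0.001 in tool [ 0.1707 -0.2349  0.1089]
wrist jar [0.7005 0.0167] 896 0.0007 in tool [ 0.1693 -0.2335  0.1089]
```

View pics/wrist5.png

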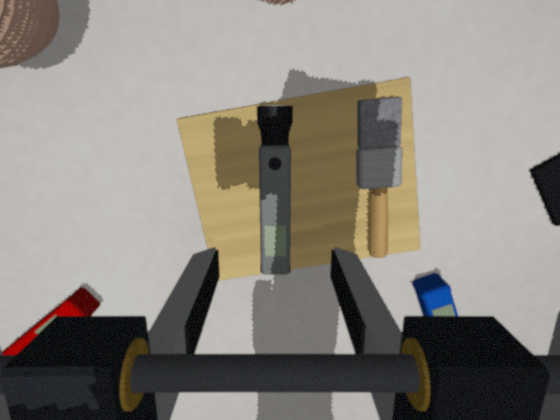

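View pics/side5.png

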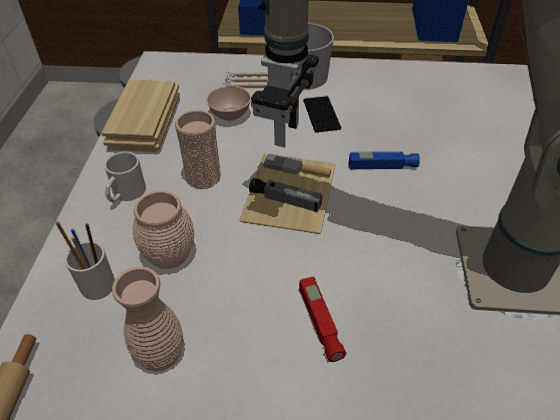

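The thermometer lies flat with its display up, wholly on the board (wrist px 275,190). The gripper is clear and the jar hasn't moved. Handing in.

```bash
python3 -m crank '[[[0,0,0,0,0,0,-0.3],[0,0,0,0,0,0,-0.3],[0,0,0,0,0,0,-0.3]]]'; python3 -c "
from station import env
print(env.hand_in())"
```

```text
clock: 13.98
eef_pos: [0.472, -0.1582, 0.1852]
tcp_rot: [[0.957, -0.29, -0.001], [-0.29, -0.957, 0.0], [-0.001, 0.0, -1.0]]
contact_force: [-0.1, 0.5, 0.1]
width: 0.649
the job is handed in; nothing more can be done
None
```

The job is done and handed in after about 14 s. I picked up the grey thermometer and held it level at belly height, aimed at the jar's axis, for more than 2.6 s. I then laid it flat, display up, on the board and let go.

- **Hold:** the arm did not drift during the hold. The lens was about 6.7 to 7.1 cm from the jar wall, with the sight line within about 2 to 4 mm of the belly point. The cameras disagreed a little: the scene camera put the gap at about 67 mm, and the side camera and the arm's own pose at 70 to 71 mm.
- **Placing:** the thermometer now lies about 1 cm nearer the robot than where it started, so its nose no longer overhangs the board edge. The last pictures show it wholly on the board, top at about 41 to 43 mm, with the gripper clear above it.
- **Jar:** its measured position stayed the same to within 1 mm before and after in the scene and side cameras. A single wrist-camera reading at the end put it 2 to 3 mm away from those. I take that as calibration error.

No check failed.

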